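# Index a brush-cutter blade to its next tooth on the sharpening stand

### The job

The tooth at the file rest is sharp. Draw the black-knobbed lock bolt of the sharpening stand right out, push the four-armed blade gently with closed fingers exactly one tooth (a quarter turn) anticlockwise seen from above, until the spring detent clicks in, without running on past it; then press the lock bolt fully home into the new notch, firmly enough that it draws the blade true but without forcing it. Leave the wrench, cup and pen alone, and let go of everything.

Things in the scene. Friction and masses are not known exactly. Their poses are not given: they have to be found in the camera images.
- sharpening_stand: Fixed grey cast stand that holds a steel brush-cutter blade for filing; base plate 150 (x) x 250 (y) x 12 mm. Origin on the spindle axis at the bench top, z up. The lock bolt lies along +y, the spring detent along -y, the file rest at -45 deg (towards +x, -y). Stud and nut on the axis reach z = 85 mm. Yaw varies by some 20 deg.
- index_table: The turning part: index plate (radius 60 mm, z 20 to 32), hub and blade. Origin as the stand's; yaw 0 to the stand at the start (within 2 deg), +90 deg wanted. Blade flat, z 57 to 61 mm; four arms at 45, 135, 225, 315 deg of this frame, tips at radius 99. Each arm's blunt back (clockwise) flank is straight, parallel to the arm's centre line and 22 mm from it, from radius 40 to 94.
- lock_bolt: Steel bar 14.6 mm wide sliding radially along the stand's y axis (+y is out), about 22 mm of travel, to be drawn right out to clear the plate. Its round nose wedges in a V notch of the plate. Stays where it is left: slide friction about 9 N. Filing has shaken it 1 to 9 mm out of its notch at the start. Origin on the spindle axis when nominally home.
- bolt_knob (a point): Centre of the bolt's upright black knob: diameter 22, 28 mm tall, z 46 to 74 (centre 60 above the bench), on a 12 mm post; the bar under it has its top at z = 33 and ends 8 mm beyond the knob's axis. 129 to 137 mm from the spindle axis when home (reground nose, worn notches: poses do not tell where home is), some 157 mm when right out.
- bolt_guide (a point): Fixed guide of the bolt, middle of its top (z 40), at y = 92 of the stand, 36 x 42 mm. Feel of the bolt going home: about 9 N, rising to 11 to 15 N in the last few mm as the nose draws the table true against the detent, then a dead stop. A slow push that builds up to 20 to 23 N along the bolt seats it; over 27 N at the knob (32 N between bolt and plate) is forcing it.
- blade_arm (a point): Upper face of the blade arm that starts at 135 deg of the stand (towards the robot and left), on its centre line at radius 90 mm, z 61. It must end at 225 deg of the stand (towards the robot and right).
- detent (a point): Fixed: top of the spring detent block, at y = -94 of the stand, z 40; 40 mm wide, y -77 to -122. Leaving a notch, the blade resists with up to about 12 N at radius 80, then turns lightly; at the next notch the roller drops in, pulls the last 4 deg and holds. It is roughly set and stops the table up to 2 deg off true. Over 25 N on the blade is too much.
- file_rest (a point): Fixed: middle of the file rest's roller (z 72) at 121 mm from the spindle axis; with its upright it fills radius 108 to 132, 56 mm wide, up to z = 83.
- wrench_13: Bystander: combination wrench 25 x 173 x 8 mm lying on the bench right of the stand; origin at the centre of its underside.
- carb_cup: Bystander: plastic cup, 69 mm wide, 52 tall, standing right of the stand; origin at the centre of its underside.
- marker_pen: Bystander: marker pen 17 x 130 x 17 mm lying left of the stand; origin at the centre of its underside.

How it is judged:
By the outcome, as a careful person would: the job done as asked, in the order asked, and still so for the second after the job is handed in, with the robot touching nothing.
It also fails if it takes over 72 s, if anything falls off the work surface, if the arm or the gripper's body presses on something with over 40 N, if the wrist force passes 120 N, or if a joint passes its speed limit or range.

### The arm

A 7-joint arm with a two-finger parallel gripper is mounted at the origin on a cart in front of the work surface, level with it; the furniture and walls round the work are solid. World frame = base frame: x ahead of the robot, y to its left, z up, the work surface at z = 0. Lengths are in m, angles in rad, forces in N, time in s.
With the tool pointing down it reaches from about 0.35 to 0.775 m from the base axis. Payload 3.1 kg.
Tool frame: the origin (TCP) lies midway between the tips of the shut fingers; the grasp point (between the pads) lies 19 mm behind it; z points along the fingers, y is the line along which they close (so a half turn about z gives the same grasp; the last joint's range is limited). The gripper opens to 85 mm and grips with 20 to 120 N. Pads are 22 mm wide; open, the fingers measure 114 mm over their backs; the gripper's body (76 mm by 85 mm) begins 54 mm behind the grasp point. The pads swing forward as they close: fully open they stand 13 mm farther back than shut.
Start: joints at [-1.154, 0.311, 0.014, 1.512, -0.004, 1.319, -0.027], TCP at [0.244, 0.493, 0.231] pointing down, gripper open.
Joint ranges: [-2.7, 2.7], [-0.3, 1.91], [-1.27, 1.3], [0.12, 2.57], [-1.44, 4.58], [0.2, 2.03], [-3.05, 3.05]. Speed limits (rad/s): [2.79, 2.79, 3.14, 3.14, 3.14, 3.14, 3.14].

### API

Orientations are given as a 3x3 rotation matrix whose columns are the frame's x, y, z axes.
In Python, from workcell import r gives the robot as it stands.
- The arm moves only by the tool shift_gripper, called after "Emit:" as name(argument=value, ...) on one line, values as JSON. Schema: {"type":"object","properties":{"rows":{"type":"array","items":{"type":"object","properties":{"sx":{"type":"number"},"sy":{"type":"number"},"sz":{"type":"number"},"rx":{"type":"number"},"ry":{"type":"number"},"rz":{"type":"number"},"jaw":{"type":"number"}},"additionalProperties":false,"required":["jaw"]},"minItems":1,"maxItems":8},"only":{"type":"string"},"quiet":{"type":"boolean"},"lines":{"type":"string"}},"required":["rows"],"additionalProperties":false}. rows is a list of rows, 1 to 8 of them, each an object with the fields sx, sy, sz (the shift in m), rx, ry, rz (a rotation vector in rad), jaw (the finger opening in m); a field left out counts as zero (the opening has to be given); each row shifts and turns the commanded pose from where the row before left it, along the tool's axes as they then stand; what a row does not reach is not made up. A row lasts 1/12 s, in which the tool goes at most 0.0417 m and 0.125 rad, less where a joint would pass 70% of its speed; a pose out of reach is approached as far as the arm can. The fingers move at their own pace and stop on an object; the grip force is fixed at half the most. Time passes only in rows, so rows that do not move let the fingers close. The tool returns the time, the measured TCP pose, the force, the opening and the grip force at its end. only (a regular expression) keeps the lines of the reply that match it, lines (a string "A,B") keeps lines A to B, and quiet returns only ok. Input that does not fit is refused with a message, and nothing moves.
- r.state(): the state, without advancing time (a new reading comes with each control period).
- r.snapshot(name): name is "scene" or "top"; returns the picture (400x640x3 uint8, red, green, blue); there is no depth.
- r.camera_params(name): a dict with "fx", "fy", "cx", "cy" (pixels), "D" ([k1, k2, p1, p2, k3] as OpenCV has them; the pictures are not rectified), "world_to_cam" (4x4, takes a point from world to camera coordinates). Camera axes: x right, y up, looking along -z (the intrinsics and any distortion apply to the point x, -y, -z); pixel columns grow to the right and rows downward; lengths in m; the calibration is good to about 2 mm. A picture is of the moment at which its call begins. camera_params takes no time and is no camera call.
- r.finish_job(): hands the job in; it is judged then, once.
The state is a dict: "t": time; "joint_pos": joint angles; "joint_vel": joint speeds; "joint_efforts": joint torques, N m; "position": TCP position; "ee_rot": TCP orientation; "force": force on the tool from outside, world axes, zero at the start; "moment": the same for the moment, N m; "width": finger opening in m; "grasp_force": force on a finger pad.
Only numpy, scipy, OpenCV 4.12 (cv2) and the standard library are available. Lean on these libraries where they do the work, as an engineer would, in place of code of your own. Each camera call takes 0.05 s, during which the arm holds its last target. There are 200 camera calls.

## Working session

There is one attempt and no reset: what is moved stays moved. The work goes in short steps, Python scripts to look and compute and a tool call to move; the robot and the scene stay as the last step left them, time stands still between calls to the robot, and variables do not carry over. Pictures are saved under pics/ and viewed, at most 10 in all, crops included, and the job is handed in when it is done.

```bash
ls; mkdir -p pics
```

Run:
```python
from workcell import r
import cv2
for n in("scene","top"):
    p=r.camera_params(n); print(n,p)
    cv2.imwrite(f"pics/{n}0.png",cv2.cvtColor(r.snapshot(n),cv2.COLOR_RGB2BGR))
print(r.state())
```

```text
pics
workcell.py
scene {'fx': 431.68720313549215, 'fy': 431.68720313549215, 'cx': 314.8492407308432, 'cy': 197.2887969391293, 'D': array([-0.10872513,  0.        ,  0.        ,  0.        ,  0.        ]), 'world_to_cam': array([[ 0.86934468, -0.4937375 ,  0.02151982, -0.42726144],
       [ 0.29368195,  0.55113963,  0.78102242, -0.30253462],
       [-0.39748048, -0.67265771,  0.6241321 , -0.90505082],
       [ 0.        ,  0.        ,  0.        ,  1.        ]])}
top {'fx': 500.2192980788558, 'fy': 500.2192980788558, 'cx': 316.5903372783804, 'cy': 201.26094025223978, 'D': array([-0.10336395,  0.        ,  0.        ,  0.        ,  0.        ]), 'world_to_cam': array([[ 0.01692427, -0.99984213, -0.00541126,  0.09549542],
       [ 0.98078571,  0.01554923,  0.19446752, -0.54765434],
       [-0.19435268, -0.00859851,  0.98089403, -1.30209935],
       [ 0.        ,  0.        ,  0.        ,  1.        ]])}
{'t': 0.1, 'joint_pos': array([-1.1536755 ,  0.31167395,  0.01396779,  1.51290108, -0.00439892,
        1.3191986 , -0.0271836 ]), 'joint_vel': array([-0.00047367, -0.00207186,  0.00063783, -0.00274797, -0.00051822,
        0.00109507, -0.00108385]), 'joint_efforts': array([ 3.91551084e-04, -3.80854404e+01,  1.46482280e-01, -2.31241179e+01,
        1.22051311e-02,  8.07950244e-03, -1.09405767e-05]), 'position': array([0.24327593, 0.49254031, 0.23031236]), 'ee_rot': array([[-8.96627286e-01,  4.42785210e-01, -8.76519930e-04],
       [ 4.42786070e-01,  8.96625140e-01, -1.96351278e-03],
       [-8.35046162e-05, -2.14864995e-03, -9.99997688e-01]]), 'force': array([-0.08044217,  0.61796983, -0.32030998]), 'moment': array([ 0.015658  , -0.0005717 ,  0.00485101]), 'grasp_force': 0.0, 'width': 0.08549994229583731}
```

View pics/top0.png

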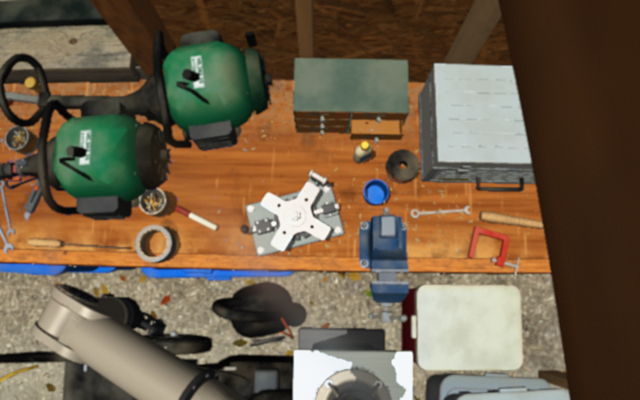

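View pics/scene0.png

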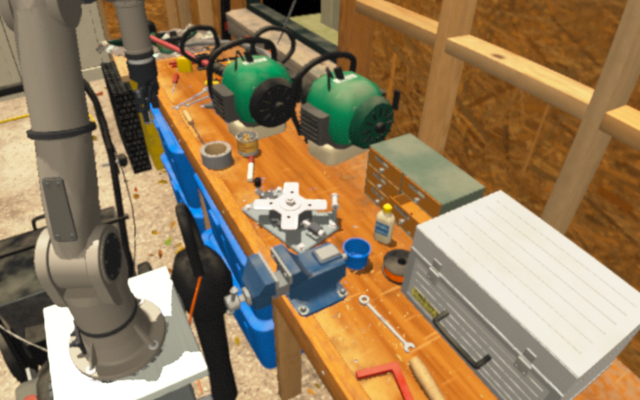

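Run:
```python
import cv2
im=cv2.imread('pics/top0.png')
cv2.imwrite('pics/crop0.png',cv2.resize(im[130:330,200:460],None,fx=3,fy=3,interpolation=cv2.INTER_CUBIC))
```

Run:
```python
import cv2
im=cv2.imread('pics/top0.png')
cv2.imwrite('pics/crop1.png',cv2.resize(im[160:264,232:362],None,fx=5.5,fy=5.5,interpolation=cv2.INTER_CUBIC))
im=cv2.imread('pics/scene0.png')
cv2.imwrite('pics/crop2.png',cv2.resize(im[165:265,235:355],None,fx=5.5,fy=5.5,interpolation=cv2.INTER_CUBIC))
```

```text
(no output)
```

View pics/crop1.png

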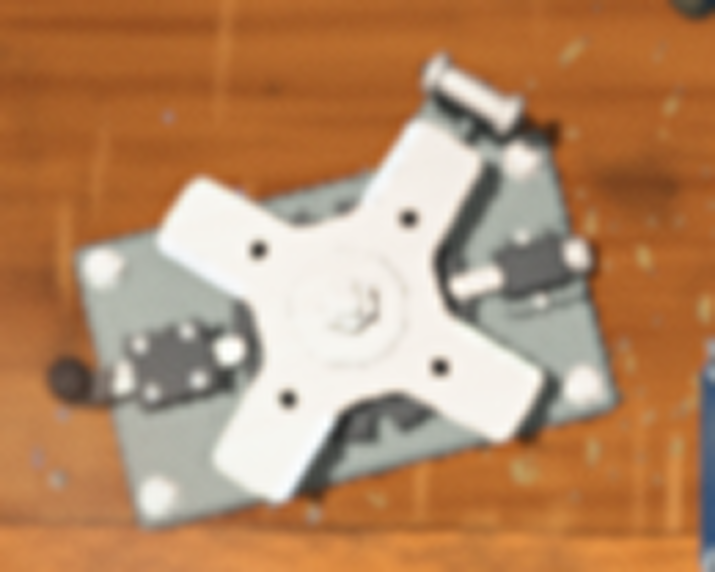

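View pics/crop2.png

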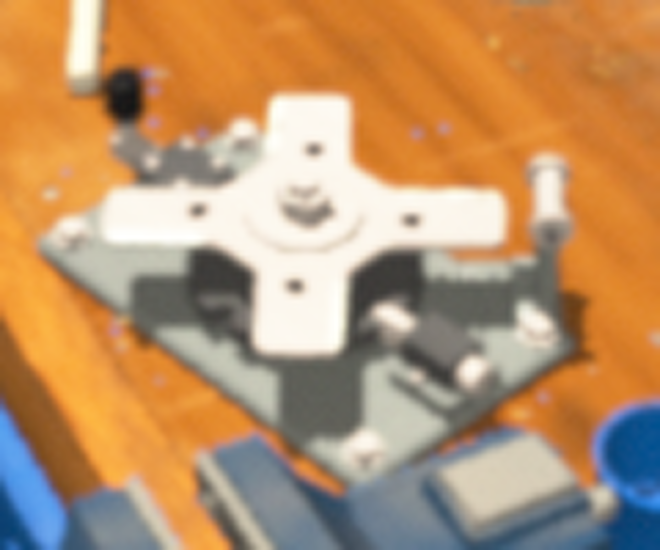

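The top crop shows the blade holes at (259,250), (408,218), (440,367), (288,398), the knob at (70,380), the rest roller at (472,92) and the base corners. The scene crop shows the holes at (314,149), (411,219), (294,286), (197,210) and the knob at (125,95).

Create h.py:
```python
from workcell import r
import numpy as np, cv2
def unproj(cam,uv,z):
    p=r.camera_params(cam);K=np.array([[p['fx'],0,p['cx']],[0,p['fy'],p['cy']],[0,0,1]])
    n=cv2.undistortPoints(np.array(uv,float).reshape(-1,1,2),K,p['D'])[:,0]
    T=p['world_to_cam'];R=T[:3,:3];c=-R.T@T[:3,3]
    d=np.c_[n[:,0],-n[:,1],-np.ones(len(n))]@R
    return c+d*((z-c[2])/d[:,2])[:,None]
def crop(uv,o,s=5.5): return (np.array(uv,float)+.5)/s-.5+np.array(o)
```

Run:
```python
from h import *
np.set_printoptions(precision=4,suppress=True)
o=(232,160);o2=(235,165)
H=unproj('top',crop([(259,250),(408,218),(440,367),(288,398)],o),.061)
H2=unproj('scene',crop([(314,149),(411,219),(294,286),(197,210)],o2),.061)
for h in(H,H2):
    c=h.mean(0);d=h-c;print(h,c);print(np.degrees(np.arctan2(d[:,1],d[:,0])),np.hypot(d[:,0],d[:,1]))
k=unproj('top',crop([(70,380)],o),.067)[0];k2=unproj('scene',crop([(125,95)],o2),.060)[0]
for kk,h in((k,H),(k2,H2)):
    d=(kk-h.mean(0))[:2];print('knob',kk,np.hypot(*d),np.degrees(np.arctan2(d[1],d[0])))
b=unproj('top',crop([(78,250),(143,525),(618,402),(548,140)],o),.012);print(b)
e=b[1]-b[2];print('side',np.degrees(np.arctan2(e[1],e[0])),np.linalg.norm(e))
e=b[0]-b[1];print('side',np.degrees(np.arctan2(e[1],e[0])),np.linalg.norm(e))
f=unproj('top',crop([(472,92)],o),.078)[0];d=(f-H.mean(0))[:2];print('rest',f,np.hypot(*d),np.degrees(np.arctan2(d[1],d[0])))
g=unproj('top',crop([(175,363),(540,266)],o),.040);print('guide,detent',g,np.degrees(np.arctan2(*(g[0]-g[1])[[1,0]])),np.linalg.norm(g[0]-g[1]))
print('det',unproj('scene',crop([(437,355)],o2),.04))
```

```text
[[0.5326 0.2064 0.061 ]
 [0.5498 0.1337 0.061 ]
 [0.4762 0.1166 0.061 ]
 [0.4598 0.19   0.061 ]] [0.5046 0.1617 0.061 ]
[  57.9258  -31.7808 -122.2059  147.6687] [0.0528 0.0531 0.0533 0.053 ]
[[0.5325 0.2074 0.061 ]
 [0.5491 0.1347 0.061 ]
 [0.4754 0.1171 0.061 ]
 [0.4587 0.1909 0.061 ]] [0.5039 0.1625 0.061 ]
[  57.5122  -31.6276 -122.1696  147.9047] [0.0533 0.0531 0.0537 0.0534]
knob [0.4659 0.2956 0.067 ] 0.13941679945394886 106.10425471945689
knob [0.4662 0.2969 0.06  ] 0.13956961192336326 105.70034807727032
[[0.5404 0.303  0.012 ]
 [0.4012 0.2643 0.012 ]
 [0.467  0.0277 0.012 ]
 [0.6015 0.0644 0.012 ]]
side 105.5562441902497 0.24562340475658756
side 15.497510501923697 0.14448670868923022
rest [0.6097 0.1032 0.078 ] 0.12025860958978574 -29.093663203367054
guide,detent [[0.4791 0.248  0.04  ]
 [0.5307 0.0683 0.04  ]] 106.0301525249986 0.18703746663972196
det [[0.5233 0.0621 0.04  ]]
```

Emit:
shift_gripper(rows=[{"rz":0.1205, "jaw":0.05}, {"rz":0.1205, "jaw":0.05}, {"rz":0.1205, "jaw":0.05}, {"rz":0.1205, "jaw":0.05}, {"rz":0.1205, "jaw":0.05}, {"rz":0.1205, "jaw":0.05}, {"rz":0.1205, "jaw":0.05}, {"jaw":0.05}])

```text
t: 0.77
position: [0.2433, 0.4928, 0.2307]
ee_rot: [[-0.264, 0.965, -0.0], [0.965, 0.264, -0.001], [-0.001, -0.001, -1.0]]
force: [-0.2, 0.1, -0.3]
width: 0.0501
grasp_force: 0.0
```

Add to h.py:
```python
C=np.array([.5043,.162]);A=np.radians(15.4);Y=np.array([-np.sin(A),np.cos(A)]);X=np.array([np.cos(A),np.sin(A)])
def to(stand_x,stand_y,z):
    "tool-axis shift to a point given in the stand frame"
    s=r.state();p=np.r_[C+stand_x*X+stand_y*Y,z]
    print('shift',np.round(s['ee_rot'].T@(p-s['position']),4))
def rep():
    s=r.state();d=s['position'][:2]-C;f=s['force'][:2]
    print('t',s['t'],'stand xyz',np.round([d@X,d@Y,s['position'][2]],4),'F stand',np.round([f@X,f@Y,s['force'][2]],1),'w',s['width'],'g',s['grasp_force'],'yaw',np.degrees(np.arctan2(*s['ee_rot'][[1,0],1])))
```

```bash
python3 -c "
from h import *
rep();to(0,.1394,.13);d=np.array([.466,.2963])-C;print(d@X,d@Y)"
```

```text
t 0.7667 stand xyz [-0.1637  0.3882  0.2307] F stand [-0.2  0.2 -0.3] w 0.050050821177087625 g 0.0 yaw 15.280030419441808
shift [-0.2483  0.1643  0.1009]
-0.0012606674036879373 0.13964881208838575
```

Emit:
shift_gripper(rows=[{"sx":-0.031, "sy":0.0205, "sz":0.0125, "jaw":0.05}, {"sx":-0.031, "sy":0.0205, "sz":0.0125, "jaw":0.05}, {"sx":-0.031, "sy":0.0205, "sz":0.0125, "jaw":0.05}, {"sx":-0.031, "sy":0.0205, "sz":0.0125, "jaw":0.05}, {"sx":-0.031, "sy":0.0205, "sz":0.0125, "jaw":0.05}, {"sx":-0.031, "sy":0.0205, "sz":0.0125, "jaw":0.05}, {"sx":-0.031, "sy":0.0205, "sz":0.0125, "jaw":0.05}, {"sx":-0.031, "sy":0.0205, "sz":0.0125, "jaw":0.05}])

```text
t: 1.43
position: [0.4683, 0.2962, 0.1305]
ee_rot: [[-0.269, 0.963, -0.0], [0.963, 0.269, -0.0], [0.0, -0.0, -1.0]]
force: [0.6, 1.2, -0.2]
width: 0.0502
grasp_force: 0.0
```

Emit:
shift_gripper(rows=[{"jaw":0.05}, {"jaw":0.05}])

```text
t: 1.6
position: [0.469, 0.2938, 0.1301]
ee_rot: [[-0.261, 0.965, -0.001], [0.965, 0.261, -0.003], [-0.003, -0.002, -1.0]]
force: [-0.9, 0.7, 0.0]
width: 0.0502
grasp_force: 0.0
```

```bash
python3 -c "
from h import *
rep();to(-.0008,.1394,.042)
cv2.imwrite('pics/s3.png',cv2.resize(cv2.cvtColor(r.snapshot('scene'),cv2.COLOR_RGB2BGR)[110:250,190:360],None,fx=4,fy=4,interpolation=cv2.INTER_CUBIC))"
```

```text
t 1.6 stand xyz [0.001  0.1364 0.1301] F stand [-0.7  0.9  0. ] w 0.050166172304066 g 0.0 yaw 15.14477044718197
shift [ 0.0032 -0.0016  0.088 ]
```

View pics/s3.png

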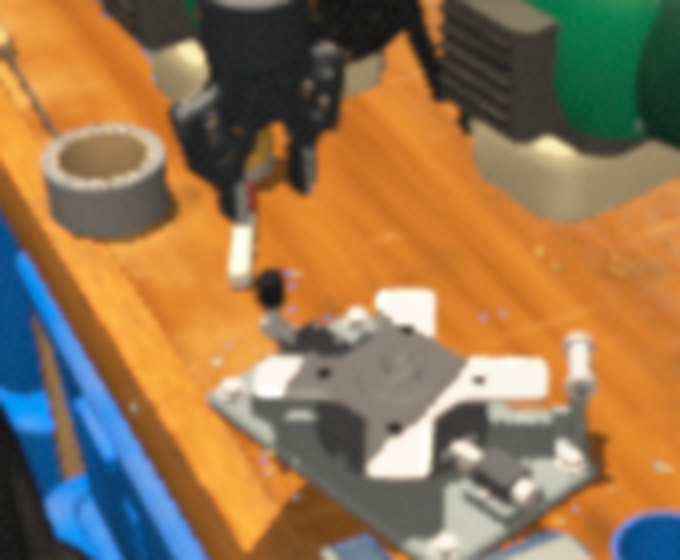

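The gripper straddles the knob (knob at crop 270,288; fingers at 240 and 305), so I can go down and grip.

Emit:
shift_gripper(rows=[{"sx":0.0032, "sy":-0.0016, "sz":0.022, "jaw":0.05}, {"sz":0.022, "jaw":0.05}, {"sz":0.022, "jaw":0.05}, {"sz":0.022, "jaw":0.05}, {"jaw":0.05}])

```text
t: 2.07
position: [0.46, 0.3007, 0.0394]
ee_rot: [[-0.271, 0.963, -0.008], [0.963, 0.271, -0.004], [-0.001, -0.009, -1.0]]
force: [-1.3, -0.2, -0.7]
width: 0.0502
grasp_force: 0.0
```

```bash
python3 -c "
from h import *
rep()"
```

```text
t 2.0667 stand xyz [-0.0059  0.1455  0.0394] F stand [-1.3  0.1 -0.7] w 0.05020730438935716 g 0.0 yaw 15.71080623286653
```

Emit:
shift_gripper(rows=[{"jaw":0.03}, {"jaw":0.02}, {"jaw":0.01}, {"jaw":0.01}, {"jaw":0.01}, {"jaw":0.01}])

```text
t: 2.57
position: [0.4655, 0.3019, 0.0452]
ee_rot: [[-0.266, 0.964, 0.002], [0.964, 0.266, 0.003], [0.003, 0.002, -1.0]]
force: [-0.8, 0.9, 6.2]
width: 0.0194
grasp_force: 59.1
```

```bash
python3 -c "
from h import *
rep()"
```

```text
t 2.5667 stand xyz [-0.0002  0.1452  0.0452] F stand [-0.6  1.1  6.2] w 0.01941701983857624 g 59.14393155137077 yaw 15.43767210580543
```

Emit:
shift_gripper(rows=[{"jaw":0.01}, {"jaw":0.01}, {"jaw":0.01}, {"jaw":0.01}])

```text
t: 2.9
position: [0.4655, 0.302, 0.0452]
ee_rot: [[-0.266, 0.964, 0.002], [0.964, 0.266, 0.003], [0.003, 0.002, -1.0]]
force: [-2.6, 1.3, 6.6]
width: 0.0193
grasp_force: 59.1
```

```bash
python3 -c "
from h import *
rep()
cv2.imwrite('pics/s4.png',cv2.resize(cv2.cvtColor(r.snapshot('scene'),cv2.COLOR_RGB2BGR)[130:230,220:320],None,fx=5,fy=5,interpolation=cv2.INTER_CUBIC))"
```

```text
t 2.9 stand xyz [-0.0002  0.1452  0.0452] F stand [-2.1  2.   6.6] w 0.01926192381758641 g 59.148065170738846 yaw 15.438311940365555
```

View pics/s4.png

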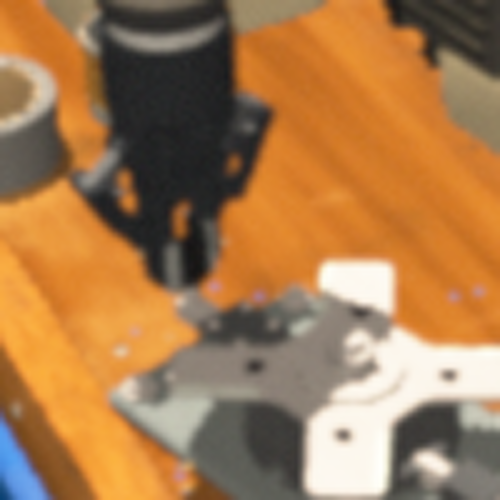

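The knob is between the pads (crop 180,265). Drawing it out.

Emit:
shift_gripper(rows=[{"sx":0.002, "jaw":0.01}, {"sx":0.002, "jaw":0.01}, {"sx":0.002, "jaw":0.01}, {"sx":0.002, "jaw":0.01}, {"sx":0.002, "jaw":0.01}, {"sx":0.002, "jaw":0.01}, {"sx":0.002, "jaw":0.01}, {"jaw":0.01}])

```text
t: 3.62
position: [0.4637, 0.3084, 0.0451]
ee_rot: [[-0.262, 0.965, 0.002], [0.965, 0.262, -0.006], [-0.006, 0.0, -1.0]]
force: [-2.3, -8.0, 10.0]
width: 0.0196
grasp_force: 59.5
```

```bash
python3 -c "
from h import *
rep()"
```

```text
t 3.6167 stand xyz [-0.0003  0.1519  0.0451] F stand [-4.4 -7.1 10. ] w 0.019561953293764166 g 59.52109832782298 yaw 15.208731157463289
```

Emit:
shift_gripper(rows=[{"sx":0.001, "jaw":0.01}, {"sx":0.001, "jaw":0.01}, {"sx":0.001, "jaw":0.01}, {"jaw":0.01}])

```text
t: 3.95
position: [0.463, 0.3107, 0.0451]
ee_rot: [[-0.262, 0.965, 0.002], [0.965, 0.262, -0.007], [-0.007, 0.0, -1.0]]
force: [-0.1, -9.9, 10.9]
width: 0.0197
grasp_force: 59.6
```

```bash
python3 -c "
from h import *
rep()"
```

```text
t 3.95 stand xyz [-0.0003  0.1544  0.0451] F stand [-2.7 -9.5 10.9] w 0.019736917929783028 g 59.55210586544126 yaw 15.186565758582823
```

Emit:
shift_gripper(rows=[{"sx":0.001, "jaw":0.01}, {"sx":0.001, "jaw":0.01}, {"sx":0.001, "jaw":0.01}, {"sx":0.001, "jaw":0.01}, {"sx":0.001, "jaw":0.01}, {"jaw":0.01}])

```text
t: 4.45
position: [0.4617, 0.3156, 0.0451]
ee_rot: [[-0.262, 0.965, 0.002], [0.965, 0.262, -0.007], [-0.007, 0.0, -1.0]]
force: [-2.3, -9.0, 10.4]
width: 0.0196
grasp_force: 59.6
```

```bash
python3 -c "
from h import *
rep()"
```

```text
t 4.45 stand xyz [-0.0003  0.1594  0.0451] F stand [-4.6 -8.1 10.4] w 0.019619465785545867 g 59.56135222921148 yaw 15.193412594723265
```

Emit:
shift_gripper(rows=[{"sx":0.001, "jaw":0.01}, {"sx":0.001, "jaw":0.01}, {"sx":0.001, "jaw":0.01}, {"jaw":0.01}])

```text
t: 4.78
position: [0.4609, 0.3183, 0.0451]
ee_rot: [[-0.262, 0.965, 0.002], [0.965, 0.262, -0.007], [-0.007, 0.0, -1.0]]
force: [-2.4, -9.4, 10.9]
width: 0.0195
grasp_force: 59.6
```

```bash
python3 -c "
from h import *
rep()"
```

```text
t 4.7833 stand xyz [-0.0003  0.1622  0.0451] F stand [-4.8 -8.5 10.9] w 0.019472680585090572 g 59.58988150348887 yaw 15.187689194422127
```

Emit:
shift_gripper(rows=[{"sx":0.001, "jaw":0.01}, {"sx":0.001, "jaw":0.01}, {"jaw":0.01}])

```text
t: 5.03
position: [0.4609, 0.3183, 0.0451]
ee_rot: [[-0.261, 0.965, 0.002], [0.965, 0.261, -0.01], [-0.01, -0.0, -1.0]]
force: [-1.9, -12.1, 11.9]
width: 0.0193
grasp_force: 59.7
```

```bash
python3 -c "
from h import *
rep()"
```

```text
t 5.0333 stand xyz [-0.0003  0.1622  0.0451] F stand [ -5.1 -11.1  11.9] w 0.0192999507592051 g 59.70010699471459 yaw 15.133189109508056
```

Emit:
shift_gripper(rows=[{"sx":0.001, "jaw":0.01}, {"sx":0.001, "jaw":0.01}, {"jaw":0.01}])

```text
t: 5.28
position: [0.4609, 0.3183, 0.0451]
ee_rot: [[-0.26, 0.966, 0.002], [0.966, 0.26, -0.012], [-0.012, -0.001, -1.0]]
force: [-2.2, -14.5, 12.7]
width: 0.0199
grasp_force: 59.8
```

```bash
python3 -c "
from h import *
rep()"
```

```text
t 5.2833 stand xyz [-0.0003  0.1622  0.0451] F stand [ -6.  -13.4  12.7] w 0.019913316667529324 g 59.8083914606832 yaw 15.071835058229631
```

Force builds with no further motion, so the bolt is at its outer stop. I'll unload and release.

Emit:
shift_gripper(rows=[{"sx":-0.004, "sy":-0.001, "sz":-0.002, "jaw":0.01}, {"sx":-0.004, "sy":-0.002, "sz":-0.002, "jaw":0.01}, {"sx":-0.001, "jaw":0.01}, {"jaw":0.01}])

```text
t: 5.62
position: [0.4608, 0.3183, 0.0455]
ee_rot: [[-0.264, 0.964, 0.008], [0.965, 0.264, 0.001], [-0.001, 0.008, -1.0]]
force: [10.4, 3.3, -19.6]
width: 0.0194
grasp_force: 61.2
```

```bash
python3 -c "
from h import *
rep()"
```

```text
t 5.6167 stand xyz [-0.0004  0.1622  0.0455] F stand [ 10.9   0.5 -19.6] w 0.019427108773201755 g 61.24110661447048 yaw 15.312094384486358
```

Emit:
shift_gripper(rows=[{"jaw":0.05}, {"jaw":0.05}, {"jaw":0.05}, {"jaw":0.05}, {"sz":-0.03, "jaw":0.05}, {"sz":-0.03, "jaw":0.05}, {"sz":-0.03, "jaw":0.05}, {"jaw":0.05}])

```text
t: 6.28
position: [0.461, 0.3214, 0.1446]
ee_rot: [[-0.265, 0.964, 0.011], [0.964, 0.265, 0.009], [0.005, 0.013, -1.0]]
force: [1.3, 0.6, 0.9]
width: 0.0503
grasp_force: 0.0
```

```bash
python3 -c "
from h import *
rep()"
```

```text
t 6.2833 stand xyz [0.0006 0.1651 0.1446] F stand [1.4 0.3 0.9] w 0.05031107983668769 g 0.0 yaw 15.391666649020095
```

Emit:
shift_gripper(rows=[{"rz":0.1187, "jaw":0}, {"rz":0.1187, "jaw":0}, {"rz":0.1187, "jaw":0}, {"rz":0.1187, "jaw":0}, {"rz":0.1187, "jaw":0}, {"rz":0.1187, "jaw":0}, {"rz":0.1187, "jaw":0}, {"jaw":0}])

```text
t: 6.95
position: [0.4568, 0.3189, 0.1376]
ee_rot: [[0.534, 0.845, 0.0], [0.845, -0.534, 0.0], [0.001, 0.0, -1.0]]
force: [-0.1, -0.3, -0.5]
width: -0.0002
grasp_force: 0.0
```

Add to h.py:
```python
def push(yaw=12.9):
    "TCP and force in the frame of the arm (starting at 135) for a table yaw in the world"
    a=np.radians(135+yaw);u=np.array([np.cos(a),np.sin(a)]);v=np.array([u[1],-u[0]])
    s=r.state();d=s['position'][:2]-C;f=s['force'][:2]
    print('t',s['t'],'along,off,z',np.round([d@u,d@v,s['position'][2]],4),'F',np.round([f@u,f@v,s['force'][2]],1),'w',s['width'],'toolx',np.degrees(np.arctan2(*s['ee_rot'][[1,0],0])),'want',np.degrees(a)-90)
    return u,v,s
```

```bash
python3 -c "
from h import *
u,v,s=push();p=np.r_[C+.076*u+.040*v,.052];print(s['ee_rot'].T@(p-s['position']))"
```

```text
t 6.95 along,off,z [0.1236 0.1076 0.1376] F [-0.1 -0.3 -0.5] w -0.00020582563486331787 toolx 57.691439584428174 want 57.900000000000006
[-0.06750919  0.04783854  0.08559454]
```

Emit:
shift_gripper(rows=[{"sx":-0.0225, "sy":0.016, "sz":0.01, "jaw":0}, {"sx":-0.0225, "sy":0.016, "sz":0.01, "jaw":0}, {"sx":-0.0225, "sy":0.016, "sz":0.01, "jaw":0}, {"jaw":0}, {"jaw":0}, {"jaw":0}])

```text
t: 7.45
position: [0.4616, 0.2368, 0.1077]
ee_rot: [[0.532, 0.847, 0.001], [0.847, -0.532, 0.001], [0.002, -0.0, -1.0]]
force: [0.7, -0.2, -1.0]
width: -0.0003
grasp_force: 0.0
```

```bash
python3 -c "
from h import *
u,v,s=push();p=np.r_[C+.076*u+.040*v,.052];print(s['ee_rot'].T@(p-s['position']))
cv2.imwrite('pics/t5.png',cv2.resize(cv2.cvtColor(r.snapshot('top'),cv2.COLOR_RGB2BGR)[150:270,220:370],None,fx=5,fy=5,interpolation=cv2.INTER_CUBIC))"
```

```text
t 7.45 along,off,z [0.0759 0.0407 0.1077] F [-0.7  0.2 -1. ] w -0.0002875198988885802 toolx 57.89298071385101 want 57.900000000000006
[-8.03369999e-04 -5.58632929e-05  5.57204233e-02]
```

View pics/t5.png

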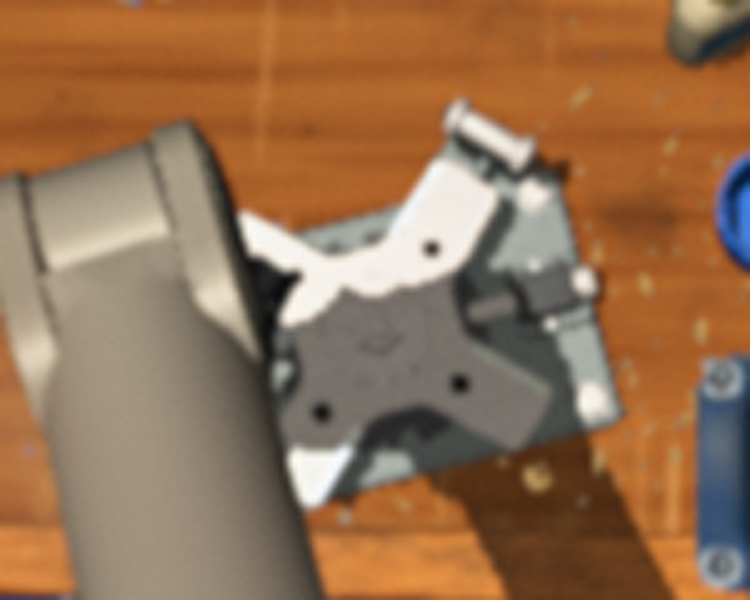

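The top view shows the blade not moved (holes at 432,247; 460,383; 322,412). Next I go down into the gap beside the arm.

Emit:
shift_gripper(rows=[{"sz":0.014, "jaw":0}, {"sz":0.014, "jaw":0}, {"sz":0.014, "jaw":0}, {"sz":0.0137, "jaw":0}, {"jaw":0}, {"jaw":0}])

```text
t: 8.0
position: [0.461, 0.2372, 0.0514]
ee_rot: [[0.531, 0.848, -0.001], [0.848, -0.531, -0.0], [-0.001, -0.001, -1.0]]
force: [1.5, -0.3, 0.0]
width: -0.0004
grasp_force: 0.0
```

```bash
python3 -c "
from h import *
push()"
```

```text
t 8.0 along,off,z [0.0767 0.0407 0.0514] F [-1.4  0.5  0. ] w -0.00040055931149874405 toolx 57.94536059118711 want 57.900000000000006
```

Emit:
shift_gripper(rows=[{"sx":-0.002, "jaw":0}, {"sx":-0.002, "jaw":0}, {"sx":-0.001, "jaw":0}, {"sx":-0.001, "jaw":0}, {"jaw":0}])

```text
t: 8.42
position: [0.4585, 0.2308, 0.0521]
ee_rot: [[0.533, 0.846, 0.001], [0.846, -0.533, 0.0], [0.001, 0.0, -1.0]]
force: [-0.4, 0.3, 0.1]
width: -0.0002
grasp_force: 0.0
```

```bash
python3 -c "
from h import *
push()"
```

```text
t 8.4167 along,off,z [0.0754 0.0339 0.0521] F [0.5 0.  0.1] w -0.00021947245016386497 toolx 57.76398614632192 want 57.900000000000006
```

Offset is now 34 mm and contact is expected at about 33. I start the arc in slow steps of 0.025 rad.

Emit:
shift_gripper(rows=[{"sx":-0.001, "jaw":0}, {"sx":-0.00192, "sy":-0.0008, "rz":-0.025, "jaw":0}, {"sx":-0.00192, "sy":-0.0008, "rz":-0.025, "jaw":0}, {"sx":-0.00192, "sy":-0.0008, "rz":-0.025, "jaw":0}, {"jaw":0}])

```text
t: 8.83
position: [0.4529, 0.2266, 0.0517]
ee_rot: [[0.467, 0.884, 0.001], [0.884, -0.467, 0.001], [0.001, 0.0, -1.0]]
force: [0.5, 1.0, -0.7]
width: 0.0003
grasp_force: 0.5
```

```bash
python3 -c "
from h import *
push(12.9+4.3)"
```

```text
t 8.8333 along,off,z [0.0756 0.0332 0.0517] F [ 0.   1.2 -0.7] w 0.0003244556145739807 toolx 62.164624431687756 want 62.19999999999999
```

Emit:
shift_gripper(rows=[{"sx":-0.00192, "sy":-0.0008, "rz":-0.025, "jaw":0}, {"sx":-0.00192, "sy":-0.0008, "rz":-0.025, "jaw":0}, {"jaw":0}])

```text
t: 9.08
position: [0.4517, 0.2263, 0.0522]
ee_rot: [[0.421, 0.907, 0.006], [0.907, -0.421, 0.004], [0.006, 0.003, -1.0]]
force: [3.6, 5.4, -5.5]
width: -0.0001
grasp_force: 3.1
```

```bash
python3 -c "
from h import *
push(12.9+7.2)"
```

```text
t 9.0833 along,off,z [0.0748 0.0362 0.0522] F [-1.   6.4 -5.5] w -0.00010638635282720523 toolx 65.10898708473124 want 65.1
```

Emit:
shift_gripper(rows=[{"sx":-0.00192, "sy":-0.0008, "rz":-0.025, "jaw":0}, {"jaw":0}])

```text
t: 9.25
position: [0.4509, 0.226, 0.0524]
ee_rot: [[0.398, 0.917, 0.007], [0.917, -0.398, 0.006], [0.008, 0.004, -1.0]]
force: [4.8, 5.7, -6.3]
width: -0.0001
grasp_force: 4.1
```

```bash
python3 -c "
from h import *
push(12.9+8.6)"
```

```text
t 9.25 along,off,z [0.0745 0.0374 0.0524] F [-2.2  7.1 -6.3] w -7.38360990468337e-05 toolx 66.56530554250293 want 66.5
```

Emit:
shift_gripper(rows=[{"sx":-0.00192, "sy":-0.0008, "rz":-0.025, "jaw":0}, {"jaw":0}])

```text
t: 9.42
position: [0.4502, 0.2256, 0.0526]
ee_rot: [[0.374, 0.927, 0.009], [0.927, -0.374, 0.007], [0.01, 0.006, -1.0]]
force: [7.6, 8.1, -7.9]
width: -0.0002
grasp_force: 5.0
```

```bash
python3 -c "
from h import *
push(12.9+10)"
```

```text
t 9.4167 along,off,z [0.0741 0.0385 0.0526] F [-3.9 10.4 -7.9] w -0.00020029775060806339 toolx 68.01806470772753 want 67.9
```

Emit:
shift_gripper(rows=[{"sx":-0.00192, "sy":-0.0008, "rz":-0.025, "jaw":0}, {"jaw":0}])

```text
t: 9.58
position: [0.4479, 0.2235, 0.0526]
ee_rot: [[0.351, 0.937, 0.007], [0.937, -0.351, 0.006], [0.008, 0.005, -1.0]]
force: [2.0, 2.1, -1.3]
width: -0.0001
grasp_force: 1.6
```

```bash
python3 -c "
from h import *
push(12.9+11.5)"
```

```text
t 9.5833 along,off,z [0.0744 0.0377 0.0526] F [-1.1  2.6 -1.3] w -0.00011200937635330834 toolx 69.47764936431764 want 69.4
```

Emit:
shift_gripper(rows=[{"sx":-0.003, "jaw":0}, {"sx":-0.00307, "sy":-0.00126, "rz":-0.04, "jaw":0}, {"sx":-0.00307, "sy":-0.00126, "rz":-0.04, "jaw":0}, {"sx":-0.00307, "sy":-0.00126, "rz":-0.04, "jaw":0}, {"sx":-0.00307, "sy":-0.00126, "rz":-0.04, "jaw":0}, {"sx":-0.00307, "sy":-0.00126, "rz":-0.04, "jaw":0}, {"sx":-0.00307, "sy":-0.00126, "rz":-0.04, "jaw":0}, {"sx":-0.00307, "sy":-0.00126, "rz":-0.04, "jaw":0}])

```text
t: 10.25
position: [0.4304, 0.1976, 0.0519]
ee_rot: [[0.079, 0.997, 0.001], [0.997, -0.079, 0.0], [0.0, 0.001, -1.0]]
force: [2.0, 1.1, -0.3]
width: 0.0001
grasp_force: 0.6
```

```bash
python3 -c "
from h import *
push(12.9+27.5)"
```

```text
t 10.25 along,off,z [0.0765 0.0296 0.0519] F [-1.9  1.3 -0.3] w 5.174456234533117e-05 toolx 85.46066730762713 want 85.4
```

Emit:
shift_gripper(rows=[{"sx":-0.00307, "sy":-0.00126, "rz":-0.04, "jaw":0}, {"sx":-0.00307, "sy":-0.00126, "rz":-0.04, "jaw":0}, {"sx":-0.00307, "sy":-0.00126, "rz":-0.04, "jaw":0}, {"sx":-0.00307, "sy":-0.00126, "rz":-0.04, "jaw":0}, {"sx":-0.00307, "sy":-0.00126, "rz":-0.04, "jaw":0}, {"sx":-0.00307, "sy":-0.00126, "rz":-0.04, "jaw":0}, {"sx":-0.00307, "sy":-0.00126, "rz":-0.04, "jaw":0}])

```text
t: 10.83
position: [0.4222, 0.1759, 0.0518]
ee_rot: [[-0.199, 0.98, -0.0], [0.98, 0.199, 0.0], [0.0, -0.0, -1.0]]
force: [-0.1, 0.6, 0.2]
width: -0.0001
grasp_force: 0.6
```

```bash
python3 -c "
from h import *
push(12.9+43.5)"
```

```text
t 10.8333 along,off,z [0.0778 0.0298 0.0518] F [-0.   0.6  0.2] w -0.0001309360352635869 toolx 101.49934684479476 want 101.4
```

Emit:
shift_gripper(rows=[{"sx":-0.0001, "sy":-0.00126, "rz":-0.04, "jaw":0}, {"sx":-0.00307, "sy":-0.00126, "rz":-0.04, "jaw":0}, {"sx":-0.00307, "sy":-0.00126, "rz":-0.04, "jaw":0}, {"sx":-0.00307, "sy":-0.00126, "rz":-0.04, "jaw":0}, {"sx":-0.00307, "sy":-0.00126, "rz":-0.04, "jaw":0}, {"sx":-0.00307, "sy":-0.00126, "rz":-0.04, "jaw":0}, {"sx":-0.00307, "sy":-0.00126, "rz":-0.04, "jaw":0}])

```text
t: 11.42
position: [0.4194, 0.1556, 0.0515]
ee_rot: [[-0.462, 0.887, -0.001], [0.887, 0.462, -0.0], [0.0, -0.001, -1.0]]
force: [0.6, 0.6, 0.6]
width: -0.0002
grasp_force: 0.5
```

```bash
python3 -c "
from h import *
push(12.9+59.5)"
```

```text
t 11.4167 along,off,z [0.0784 0.0334 0.0515] F [-0.8  0.2  0.6] w -0.00020867369631895067 toolx 117.54669866304526 want 117.4
```

Emit:
shift_gripper(rows=[{"sx":-0.00307, "sy":-0.00126, "rz":-0.04, "jaw":0}, {"sx":-0.00307, "sy":-0.00126, "rz":-0.04, "jaw":0}, {"sx":-0.00307, "sy":-0.00126, "rz":-0.04, "jaw":0}, {"sx":-0.00307, "sy":-0.00126, "rz":-0.04, "jaw":0}, {"sx":-0.00307, "sy":-0.00126, "rz":-0.04, "jaw":0}, {"sx":-0.0025, "sy":-0.001, "rz":-0.033, "jaw":0}, {"jaw":0}])

```text
t: 12.0
position: [0.4231, 0.1358, 0.0515]
ee_rot: [[-0.653, 0.758, -0.001], [0.758, 0.653, -0.001], [-0.0, -0.002, -1.0]]
force: [-0.1, 0.5, 0.3]
width: -0.0001
grasp_force: 0.0
```

```bash
python3 -c "
from h import *
push(12.9+73)
cv2.imwrite('pics/t6.png',cv2.resize(cv2.cvtColor(r.snapshot('scene'),cv2.COLOR_RGB2BGR)[155:265,225:355],None,fx=5.5,fy=5.5,interpolation=cv2.INTER_CUBIC))"
```

```text
t 12.0 along,off,z [0.0786 0.0334 0.0515] F [-0.2  0.5  0.3] w -0.00012889090888715458 toolx 130.73215099515704 want 130.9
```

View pics/t6.png

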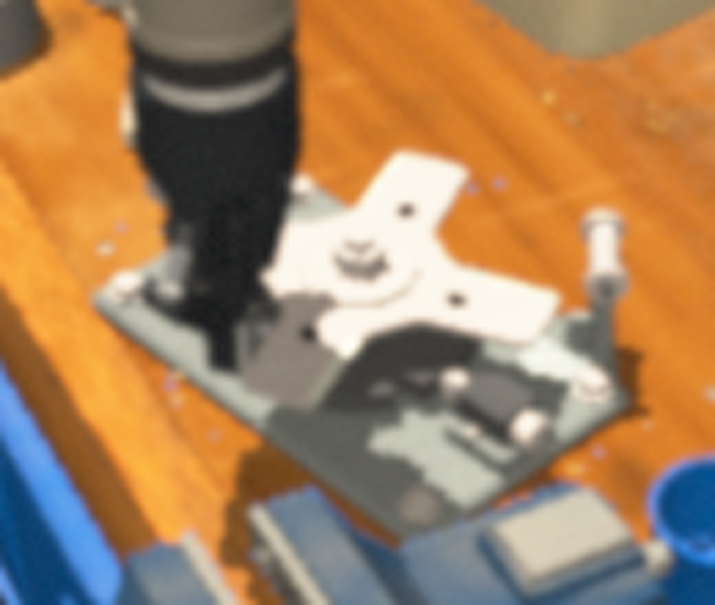

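The scene shows three holes (405,209), (456,300), (309,333), with the finger behind the near arm. I'll work out the table yaw from these.

Add to h.py:
```python
def yaw(cam,uv,o,s=5.5):
    h=unproj(cam,crop(uv,o,s),.061)[:,:2]-C
    a=np.degrees(np.arctan2(h[:,1],h[:,0]));print(np.round(a,1),np.round(np.hypot(*h.T),4),'mod90-45',np.round((a-45)%90,1))
```

```bash
python3 -c "
from h import *
yaw('scene',[(405,209),(456,300),(309,333)],(225,155))"
```

```text
[  37.8  -54.  -144.6] [0.0539 0.0525 0.053 ] mod90-45 [82.8 81.  80.4]
```

Emit:
shift_gripper(rows=[{"sx":-0.00307, "sy":-0.00126, "rz":-0.04, "jaw":0}, {"sx":-0.00307, "sy":-0.00126, "rz":-0.04, "jaw":0}, {"sx":-0.00307, "sy":-0.00126, "rz":-0.04, "jaw":0}, {"sx":-0.00307, "sy":-0.00126, "rz":-0.04, "jaw":0}, {"sx":-0.0023, "sy":-0.00095, "rz":-0.03, "jaw":0}, {"sx":-0.0015, "sy":-0.0006, "rz":-0.02, "jaw":0}, {"jaw":0}])

```text
t: 12.63
position: [0.43, 0.1205, 0.0514]
ee_rot: [[-0.796, 0.606, -0.001], [0.606, 0.796, -0.001], [0.001, -0.001, -1.0]]
force: [-1.1, -0.2, 0.4]
width: -0.0002
grasp_force: 0.2
```

```bash
python3 -c "
from h import *
push(12.9+85.1)"
```

```text
t 12.6333 along,off,z [0.0779 0.0344 0.0514] F [0.8 0.8 0.4] w -0.00022442495569795267 toolx 142.7268907933687 want 143.0
```

Emit:
shift_gripper(rows=[{"sx":-0.00154, "sy":-0.00065, "rz":-0.02, "jaw":0}, {"jaw":0}, {"jaw":0}])

```text
t: 12.88
position: [0.4309, 0.1194, 0.0514]
ee_rot: [[-0.808, 0.589, -0.001], [0.589, 0.808, -0.0], [0.0, -0.001, -1.0]]
force: [-1.2, -0.7, -0.0]
width: 0.0003
grasp_force: 0.4
```

```bash
python3 -c "
from h import *
push(12.9+86.2)
cv2.imwrite('pics/t7.png',cv2.resize(cv2.cvtColor(r.snapshot('scene'),cv2.COLOR_RGB2BGR)[155:265,225:355],None,fx=5.5,fy=5.5,interpolation=cv2.INTER_CUBIC))"
```

```text
t 12.8833 along,off,z [0.0775 0.0345 0.0514] F [ 1.2  0.6 -0. ] w 0.00029620192710714095 toolx 143.88212134717682 want 144.10000000000005
```

View pics/t7.png

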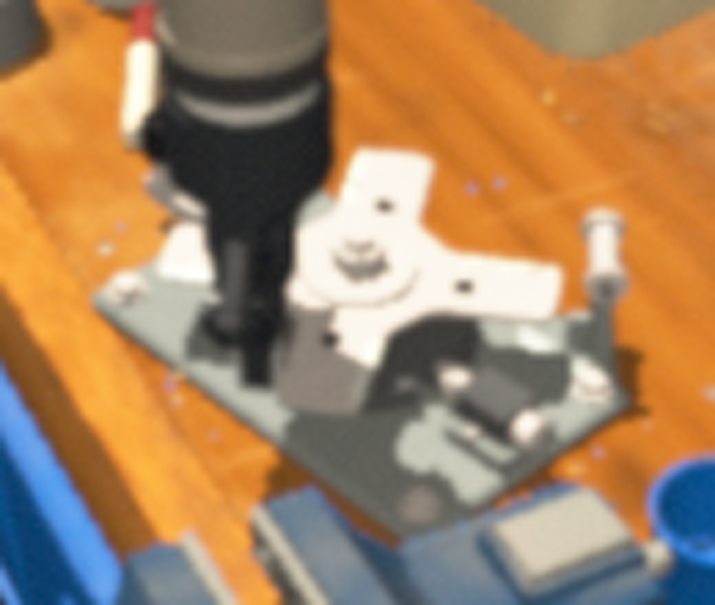

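Holes are now at (384,205), (464,286), (330,339). I'll compute the yaw and add a hole-darkness yaw finder, checked against this frame.

Add to h.py:
```python
def proj(cam,P):
    p=r.camera_params(cam);K=np.array([[p['fx'],0,p['cx']],[0,p['fy'],p['cy']],[0,0,1]])
    q=(np.c_[P,np.ones(len(P))]@p['world_to_cam'].T)[:,:3]*[1,-1,-1]
    return cv2.projectPoints(q,np.zeros(3),np.zeros(3),K,p['D'])[0][:,0]
def findyaw(lo,hi,cam='scene',arms=(45,-45,-135),im=None):
    "table yaw (world, mod 90, deg) by the darkness of each hole"
    g=cv2.cvtColor(r.snapshot(cam) if im is None else im,cv2.COLOR_RGB2GRAY).astype(np.float32)
    g=cv2.GaussianBlur(g,(0,0),.8);t=np.arange(lo,hi,.1);out=[]
    for a in arms:
        th=np.radians(a+t);P=np.c_[C[0]+.0532*np.cos(th),C[1]+.0532*np.sin(th),0*th+.061]
        uv=proj(cam,P).astype(np.float32);i=cv2.remap(g,uv[:,:1],uv[:,1:],cv2.INTER_CUBIC)[:,0]
        out.append((a,round(t[i.argmin()],1),i.min().round(),np.median(i).round()))
    print('yaw',out)
```

```bash
python3 -c "
from h import *
yaw('scene',[(384,205),(464,286),(330,339)],(225,155))
findyaw(-12,12)"
```

```text
[  49.8  -41.5 -132.7] [0.0537 0.0527 0.0535] mod90-45 [4.8 3.5 2.3]
yaw [(45, np.float64(4.6), np.float32(173.0), np.float32(219.0)), (-45, np.float64(3.1), np.float32(164.0), np.float32(201.0)), (-135, np.float64(0.3), np.float32(98.0), np.float32(128.0))]
```

Emit:
shift_gripper(rows=[{"sx":-0.00154, "sy":-0.00065, "rz":-0.02, "jaw":0}, {"sx":-0.00154, "sy":-0.00065, "rz":-0.02, "jaw":0}, {"sx":-0.00154, "sy":-0.00065, "rz":-0.02, "jaw":0}, {"jaw":0}])

```text
t: 13.32
position: [0.4351, 0.1149, 0.0518]
ee_rot: [[-0.842, 0.539, 0.002], [0.539, 0.842, -0.0], [-0.002, 0.001, -1.0]]
force: [-0.8, 0.8, -0.0]
width: 0.0001
grasp_force: 0.0
```

```bash
python3 -c "
from h import *
push(12.9+89.6);findyaw(0,20,arms=(45,-45))"
```

```text
t 13.3167 along,off,z [0.0769 0.0331 0.0518] F [-0.3  1.1 -0. ] w 6.143449687350978e-05 toolx 147.3602058021664 want 147.49999999999997
yaw [(45, np.float64(9.1), np.float32(171.0), np.float32(208.0)), (-45, np.float64(8.3), np.float32(169.0), np.float32(195.0))]
```

Emit:
shift_gripper(rows=[{"sx":-0.00154, "sy":-0.00065, "rz":-0.02, "jaw":0}, {"jaw":0}])

```text
t: 13.53
position: [0.436, 0.1138, 0.0519]
ee_rot: [[-0.853, 0.522, 0.002], [0.522, 0.853, 0.0], [-0.001, 0.001, -1.0]]
force: [-0.3, 0.2, 0.9]
width: -0.0
grasp_force: 0.0
```

```bash
python3 -c "
from h import *
push(12.9+90.8);findyaw(0,20,arms=(45,-45))"
```

```text
t 13.5333 along,off,z [0.0767 0.0334 0.0519] F [-0.1  0.3  0.9] w -2.1061819698423965e-05 toolx 148.5168739691775 want 148.70000000000002
yaw [(45, np.float64(13.4), np.float32(172.0), np.float32(210.0)), (-45, np.float64(12.8), np.float32(172.0), np.float32(197.0))]
```

It clicked: the yaw jumped from 8.7 to 13.1 (12.9 at the start, mod 90) and the finger is unloaded. Backing off and rising.

Emit:
shift_gripper(rows=[{"sx":0.004, "jaw":0}, {"sx":0.004, "jaw":0}, {"sx":0.004, "jaw":0}, {"sz":-0.03, "jaw":0}, {"sz":-0.035, "jaw":0}, {"sz":-0.03, "jaw":0}, {"jaw":0}])

```text
t: 14.17
position: [0.429, 0.1221, 0.1525]
ee_rot: [[-0.853, 0.522, 0.012], [0.522, 0.853, 0.005], [-0.008, 0.01, -1.0]]
force: [1.2, 0.7, 0.1]
width: -0.0002
grasp_force: 0.0
```

```bash
python3 -c "
from h import *
rep();findyaw(0,20,arms=(45,-45));print(r.state()['joint_pos'])"
```

```text
t 14.1667 stand xyz [-0.0832 -0.0184  0.1525] F stand [1.3 0.3 0.1] w -0.00015465335418610174 g 0.0 yaw 58.52323935682155
yaw [(45, np.float64(13.3), np.float32(171.0), np.float32(210.0)), (-45, np.float64(12.8), np.float32(172.0), np.float32(197.0))]
[-0.4655214   0.15704152  0.16850817  1.92163962 -0.03093354  1.0569604
  0.7373438 ]
```

Emit:
shift_gripper(rows=[{"rz":0.1075, "jaw":0}, {"rz":0.1075, "jaw":0}, {"rz":0.1075, "jaw":0}, {"rz":0.1075, "jaw":0}, {"rz":0.1075, "jaw":0}, {"rz":0.1075, "jaw":0}, {"rz":0.1075, "jaw":0}, {"jaw":0}])

```text
t: 14.88
position: [0.4235, 0.1203, 0.1453]
ee_rot: [[-0.264, 0.965, -0.003], [0.965, 0.264, -0.001], [-0.0, -0.003, -1.0]]
force: [-0.4, -0.9, 0.3]
width: 0.0001
grasp_force: 0.0
```

```bash
python3 -c "
from h import *
rep();to(-.0003,.195,.13)"
```

```text
t 14.8833 stand xyz [-0.089  -0.0188  0.1453] F stand [-0.7 -0.8  0.3] w 0.0001097209404422308 g 0.0 yaw 15.294419420831915
shift [0.2139 0.0884 0.015 ]
```

Emit:
shift_gripper(rows=[{"sx":0.0306, "sy":0.0126, "sz":0.002, "jaw":0}, {"sx":0.0306, "sy":0.0126, "sz":0.002, "jaw":0}, {"sx":0.0306, "sy":0.0126, "sz":0.002, "jaw":0}, {"sx":0.0306, "sy":0.0126, "sz":0.002, "jaw":0}, {"sx":0.0306, "sy":0.0126, "sz":0.002, "jaw":0}, {"sx":0.0306, "sy":0.0126, "sz":0.002, "jaw":0}, {"sx":0.0306, "sy":0.0126, "sz":0.002, "jaw":0}, {"jaw":0}])

```text
t: 15.55
position: [0.45, 0.3591, 0.1307]
ee_rot: [[-0.277, 0.961, -0.003], [0.961, 0.277, 0.005], [0.006, -0.001, -1.0]]
force: [-0.6, 1.6, 0.4]
width: 0.0003
grasp_force: 0.0
```

Emit:
shift_gripper(rows=[{"jaw":0}, {"jaw":0}])

```text
t: 15.72
position: [0.4526, 0.3491, 0.1315]
ee_rot: [[-0.267, 0.964, -0.001], [0.964, 0.267, -0.002], [-0.002, -0.002, -1.0]]
force: [0.5, -0.8, -0.1]
width: -0.0
grasp_force: 0.0
```

```bash
python3 -c "
from h import *
rep();to(-.0003,.195,.055)
cv2.imwrite('pics/s8.png',cv2.resize(cv2.cvtColor(r.snapshot('scene'),cv2.COLOR_RGB2BGR)[120:250,215:355],None,fx=5,fy=4.6,interpolation=cv2.INTER_CUBIC))
findyaw(0,20,arms=(45,-45,-135,135))"
```

```text
t 15.7167 stand xyz [-0.0002  0.1941  0.1315] F stand [ 0.2 -0.9 -0.1] w -2.5045925768514357e-05 g 0.0 yaw 15.459532406577807
shift [0.001  0.0001 0.0765]
yaw [(45, np.float64(16.7), np.float32(108.0), np.float32(176.0)), (-45, np.float64(12.8), np.float32(171.0), np.float32(197.0)), (-135, np.float64(12.7), np.float32(163.0), np.float32(208.0)), (135, np.float64(12.8), np.float32(82.0), np.float32(97.0))]
```

View pics/s8.png

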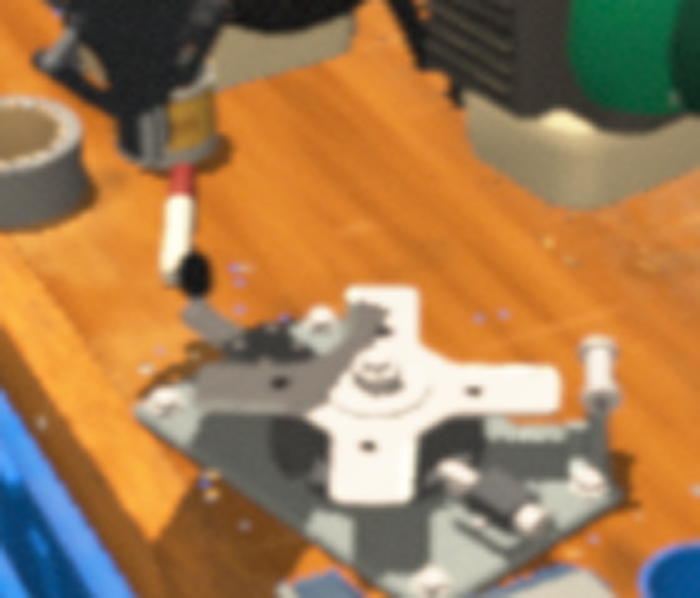

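The knob is fully out (195,272), the blade sits square in the new position, and the fingers are beyond the knob. Going down, then approaching until contact.

Emit:
shift_gripper(rows=[{"sz":0.019, "jaw":0}, {"sz":0.019, "jaw":0}, {"sz":0.019, "jaw":0}, {"sz":0.019, "jaw":0}, {"jaw":0}, {"jaw":0}])

```text
t: 16.32
position: [0.4527, 0.3483, 0.0561]
ee_rot: [[-0.264, 0.965, -0.002], [0.965, 0.264, -0.002], [-0.002, -0.002, -1.0]]
force: [-1.5, -0.7, 0.3]
width: -0.0003
grasp_force: 0.0
```

```bash
python3 -c "
from h import *
rep()"
```

```text
t 16.3167 stand xyz [-0.0003  0.1933  0.0561] F stand [-1.7 -0.3  0.3] w -0.0002670915958915832 g 0.0 yaw 15.279079982728776
```

Emit:
shift_gripper(rows=[{"sx":-0.003, "jaw":0}, {"sx":-0.003, "jaw":0}, {"sx":-0.003, "jaw":0}, {"sx":-0.003, "jaw":0}, {"sx":-0.003, "jaw":0}, {"jaw":0}, {"jaw":0}])

```text
t: 16.9
position: [0.4573, 0.3356, 0.0569]
ee_rot: [[-0.265, 0.964, 0.0], [0.964, 0.265, 0.0], [0.0, 0.0, -1.0]]
force: [0.1, -0.4, -0.1]
width: -0.0002
grasp_force: 0.0
```

```bash
python3 -c "
from h import *
rep()"
```

```text
t 16.9 stand xyz [0.0008 0.1799 0.0569] F stand [ 0.  -0.4 -0.1] w -0.00019683512794280676 g 0.0 yaw 15.338767251221636
```

Emit:
shift_gripper(rows=[{"sx":-0.002, "jaw":0}, {"sx":-0.002, "jaw":0}, {"sx":-0.002, "jaw":0}, {"sx":-0.002, "jaw":0}, {"jaw":0}])

```text
t: 17.32
position: [0.4576, 0.3336, 0.0569]
ee_rot: [[-0.268, 0.963, -0.0], [0.963, 0.268, 0.008], [0.008, 0.002, -1.0]]
force: [-1.9, 7.9, -2.6]
width: 0.0
grasp_force: 4.0
```

```bash
python3 -c "
from h import *
rep()"
```

```text
t 17.3167 stand xyz [0.0005 0.1779 0.0569] F stand [ 0.2  8.1 -2.6] w 4.2946854943716637e-05 g 4.039492736555985 yaw 15.561616094927308
```

Emit:
shift_gripper(rows=[{"sx":-0.0015, "jaw":0}, {"sx":-0.0015, "jaw":0}, {"sx":-0.0015, "jaw":0}, {"sx":-0.0015, "jaw":0}, {"sx":-0.0015, "jaw":0}, {"sx":-0.0015, "jaw":0}, {"sx":-0.0015, "jaw":0}, {"jaw":0}])

```text
t: 17.98
position: [0.4604, 0.3236, 0.0569]
ee_rot: [[-0.269, 0.963, -0.0], [0.963, 0.269, 0.008], [0.007, 0.002, -1.0]]
force: [-1.1, 8.1, -3.2]
width: 0.0003
grasp_force: 4.1
```

```bash
python3 -c "
from h import *
rep()"
```

```text
t 17.9833 stand xyz [0.0006 0.1675 0.0569] F stand [ 1.1  8.1 -3.2] w 0.0002995272518053113 g 4.119605206651613 yaw 15.580454382638601
```

Emit:
shift_gripper(rows=[{"sx":-0.001, "jaw":0}, {"sx":-0.001, "jaw":0}, {"sx":-0.001, "jaw":0}, {"sx":-0.001, "jaw":0}, {"jaw":0}])

```text
t: 18.4
position: [0.4613, 0.32, 0.0568]
ee_rot: [[-0.269, 0.963, -0.0], [0.963, 0.269, 0.008], [0.008, 0.002, -1.0]]
force: [-0.8, 8.1, -2.3]
width: 0.0002
grasp_force: 4.2
```

```bash
python3 -c "
from h import *
rep()"
```

```text
t 18.4 stand xyz [0.0006 0.1638 0.0568] F stand [ 1.4  8.1 -2.3] w 0.00019624846614258595 g 4.234632519946899 yaw 15.596001846167644
```

Emit:
shift_gripper(rows=[{"sx":-0.001, "jaw":0}, {"sx":-0.001, "jaw":0}, {"sx":-0.001, "jaw":0}, {"jaw":0}])

```text
t: 18.73
position: [0.4622, 0.3172, 0.0569]
ee_rot: [[-0.269, 0.963, -0.0], [0.963, 0.269, 0.008], [0.008, 0.002, -1.0]]
force: [-0.9, 8.9, -2.4]
width: 0.0002
grasp_force: 4.4
```

```bash
python3 -c "
from h import *
rep()"
```

```text
t 18.7333 stand xyz [0.0006 0.1608 0.0569] F stand [ 1.4  8.8 -2.4] w 0.00024944020039419285 g 4.360309304029215 yaw 15.591799638918642
```

Emit:
shift_gripper(rows=[{"sx":-0.001, "jaw":0}, {"sx":-0.001, "jaw":0}, {"jaw":0}])

```text
t: 18.98
position: [0.4625, 0.3159, 0.0569]
ee_rot: [[-0.269, 0.963, -0.0], [0.963, 0.269, 0.009], [0.009, 0.002, -1.0]]
force: [-1.7, 9.8, -3.0]
width: 0.0001
grasp_force: 4.7
```

```bash
python3 -c "
from h import *
rep()"
```

```text
t 18.9833 stand xyz [0.0006 0.1595 0.0569] F stand [ 1.   9.9 -3. ] w 0.00012439505898772632 g 4.731495454616379 yaw 15.613787039452678
```

Emit:
shift_gripper(rows=[{"sx":-0.001, "jaw":0}, {"sx":-0.001, "jaw":0}, {"jaw":0}])

```text
t: 19.23
position: [0.4628, 0.3147, 0.0569]
ee_rot: [[-0.27, 0.963, -0.0], [0.963, 0.27, 0.01], [0.009, 0.002, -1.0]]
force: [-1.7, 10.5, -3.0]
width: 0.0001
grasp_force: 5.1
```

```bash
python3 -c "
from h import *
rep()"
```

```text
t 19.2333 stand xyz [0.0006 0.1582 0.0569] F stand [ 1.2 10.5 -3. ] w 0.00010805535312459274 g 5.111960090434877 yaw 15.635590010143513
```

Emit:
shift_gripper(rows=[{"sx":-0.001, "jaw":0}, {"sx":-0.001, "jaw":0}, {"jaw":0}])

```text
t: 19.48
position: [0.4632, 0.3135, 0.0569]
ee_rot: [[-0.27, 0.963, -0.001], [0.963, 0.27, 0.011], [0.01, 0.002, -1.0]]
force: [-2.0, 10.3, -3.7]
width: -0.0
grasp_force: 5.6
```

```bash
python3 -c "
from h import *
rep()"
```

```text
t 19.4833 stand xyz [0.0006 0.157  0.0569] F stand [ 0.8 10.5 -3.7] w -3.303018740242626e-05 g 5.617615889495937 yaw 15.664599483907047
```

Emit:
shift_gripper(rows=[{"sx":-0.001, "jaw":0}, {"sx":-0.001, "jaw":0}, {"jaw":0}])

```text
t: 19.73
position: [0.4634, 0.3125, 0.0569]
ee_rot: [[-0.271, 0.963, -0.001], [0.963, 0.271, 0.012], [0.012, 0.003, -1.0]]
force: [-1.0, 11.5, -4.2]
width: -0.0001
grasp_force: 6.2
```

```bash
python3 -c "
from h import *
rep()"
```

```text
t 19.7333 stand xyz [0.0006 0.1559 0.0569] F stand [ 2.1 11.4 -4.2] w -0.00011556350991206422 g 6.188607726653572 yaw 15.694189574858315
```

Emit:
shift_gripper(rows=[{"sx":-0.001, "jaw":0}, {"sx":-0.001, "jaw":0}, {"jaw":0}])

```text
t: 19.98
position: [0.4638, 0.3112, 0.0569]
ee_rot: [[-0.271, 0.963, -0.001], [0.963, 0.271, 0.013], [0.012, 0.003, -1.0]]
force: [-1.9, 12.6, -4.4]
width: 0.0002
grasp_force: 6.6
```

```bash
python3 -c "
from h import *
rep()"
```

```text
t 19.9833 stand xyz [0.0006 0.1546 0.0569] F stand [ 1.6 12.7 -4.4] w 0.0002151187941394485 g 6.586207628133707 yaw 15.720308842979794
```

Emit:
shift_gripper(rows=[{"sx":-0.001, "jaw":0}, {"sx":-0.001, "jaw":0}, {"jaw":0}])

```text
t: 20.23
position: [0.4639, 0.3107, 0.057]
ee_rot: [[-0.272, 0.962, -0.001], [0.962, 0.272, 0.015], [0.014, 0.003, -1.0]]
force: [-2.4, 15.6, -4.8]
width: -0.0001
grasp_force: 7.6
```

```bash
python3 -c "
from h import *
rep()"
```

```text
t 20.2333 stand xyz [0.0005 0.1541 0.057 ] F stand [ 1.8 15.7 -4.8] w -5.2933920876324817e-05 g 7.5712446693614766 yaw 15.7649561216598
```

Emit:
shift_gripper(rows=[{"sx":-0.001, "jaw":0}, {"sx":-0.001, "jaw":0}, {"jaw":0}])

```text
t: 20.48
position: [0.464, 0.3105, 0.057]
ee_rot: [[-0.273, 0.962, -0.001], [0.962, 0.273, 0.017], [0.016, 0.004, -1.0]]
force: [-2.7, 17.3, -5.6]
width: -0.0002
grasp_force: 8.7
```

```bash
python3 -c "
from h import *
rep()"
```

```text
t 20.4833 stand xyz [0.0005 0.1538 0.057 ] F stand [ 2.  17.4 -5.6] w -0.00016780982328792925 g 8.6590189558774 yaw 15.827718023209963
```

Dead stop reached at about 0.154. I'll build the force slowly to 21-22 N.

Emit:
shift_gripper(rows=[{"sx":-0.0007, "jaw":0}, {"sx":-0.0007, "jaw":0}, {"sx":-0.0006, "jaw":0}, {"jaw":0}, {"jaw":0}])

```text
t: 20.9
position: [0.464, 0.3103, 0.0571]
ee_rot: [[-0.274, 0.962, -0.001], [0.962, 0.274, 0.019], [0.019, 0.004, -1.0]]
force: [-3.0, 19.1, -7.5]
width: 0.0001
grasp_force: 9.8
```

```bash
python3 -c "
from h import *
rep()"
```

```text
t 20.9 stand xyz [0.0005 0.1537 0.0571] F stand [ 2.2 19.2 -7.5] w 0.00014578002880238778 g 9.805008478142554 yaw 15.894342923063528
```

Emit:
shift_gripper(rows=[{"sx":-0.0005, "jaw":0}, {"sx":-0.0005, "jaw":0}, {"jaw":0}, {"jaw":0}])

```text
t: 21.23
position: [0.4641, 0.3101, 0.0571]
ee_rot: [[-0.274, 0.962, -0.001], [0.961, 0.274, 0.02], [0.019, 0.004, -1.0]]
force: [-3.5, 19.7, -7.2]
width: 0.0
grasp_force: 10.3
```

```bash
python3 -c "
from h import *
rep()"
```

```text
t 21.2333 stand xyz [0.0005 0.1535 0.0571] F stand [ 1.9 19.9 -7.2] w 1.1124929819417114e-05 g 10.294280712405453 yaw 15.924856332616981
```

Emit:
shift_gripper(rows=[{"sx":-0.0004, "jaw":0}, {"sx":-0.0004, "jaw":0}, {"sx":-0.0004, "jaw":0}, {"jaw":0}, {"jaw":0}])

```text
t: 21.65
position: [0.4641, 0.31, 0.0571]
ee_rot: [[-0.275, 0.961, -0.001], [0.961, 0.275, 0.021], [0.021, 0.005, -1.0]]
force: [-3.9, 21.8, -7.8]
width: 0.0002
grasp_force: 11.0
```

```bash
python3 -c "
from h import *
rep()"
```

```text
t 21.65 stand xyz [0.0005 0.1534 0.0571] F stand [ 2.  22.  -7.8] w 0.00018997520758959457 g 11.002994638838572 yaw 15.960388140145646
```

Emit:
shift_gripper(rows=[{"sx":-0.0004, "jaw":0}, {"sx":-0.0003, "jaw":0}, {"jaw":0}, {"jaw":0}, {"jaw":0}])

```text
t: 22.07
position: [0.4641, 0.31, 0.0571]
ee_rot: [[-0.275, 0.961, -0.001], [0.961, 0.275, 0.022], [0.022, 0.005, -1.0]]
force: [-3.0, 22.6, -8.5]
width: -0.0
grasp_force: 11.4
```

```bash
python3 -c "
from h import *
rep()"
```

```text
t 22.0667 stand xyz [0.0005 0.1534 0.0571] F stand [ 3.1 22.6 -8.5] w -8.794984937638658e-06 g 11.422448423691094 yaw 15.985316722760734
```

Force is 22.6 N and the knob has stopped moving. I back off slowly and check the yaw.

Emit:
shift_gripper(rows=[{"sx":0.004, "jaw":0}, {"sx":0.004, "jaw":0}, {"sx":0.004, "jaw":0}, {"sx":0.004, "jaw":0}, {"sx":0.005, "jaw":0}, {"sx":0.006, "jaw":0}, {"sx":0.006, "jaw":0}, {"jaw":0}])

```text
t: 22.73
position: [0.4595, 0.326, 0.0565]
ee_rot: [[-0.266, 0.964, -0.0], [0.964, 0.266, 0.001], [0.001, -0.0, -1.0]]
force: [0.0, 0.7, 0.3]
width: 0.0003
grasp_force: 0.0
```

Emit:
shift_gripper(rows=[{"sz":-0.03, "jaw":0}, {"sz":-0.03, "jaw":0}, {"sz":-0.03, "jaw":0}, {"sx":0.03, "jaw":0}, {"sx":0.03, "jaw":0}, {"jaw":0}, {"jaw":0}])

```text
t: 23.32
position: [0.4426, 0.3848, 0.1464]
ee_rot: [[-0.269, 0.963, -0.001], [0.963, 0.269, 0.001], [0.001, -0.001, -1.0]]
force: [0.9, -1.0, -0.9]
width: 0.0001
grasp_force: 0.0
```

```bash
python3 -c "
from h import *
rep();findyaw(5,25,arms=(45,-45,-135,135))
im=r.snapshot('scene')
g=im[150:200,235:300].astype(int)
m=(g.max(2)<45)
n,l,st,c=cv2.connectedComponentsWithStats(m.astype(np.uint8))
for i in range(1,n):
    if st[i,4]>8:
        uv=c[i]+[235,150];k=unproj('scene',[uv],.060)[0][:2]-C;print(st[i,4],uv,'stand',k@X,k@Y)
"
```

```text
t 23.3167 stand xyz [-0.0004  0.2312  0.1464] F stand [ 0.6 -1.3 -0.9] w 0.00010746836249620408 g 0.0 yaw 15.622335990970726
yaw [(45, np.float64(12.9), np.float32(169.0), np.float32(208.0)), (-45, np.float64(11.9), np.float32(166.0), np.float32(193.0)), (-135, np.float64(11.4), np.float32(161.0), np.float32(208.0)), (135, np.float64(8.8), np.float32(107.0), np.float32(137.0))]
30 [258.93333333 183.06666667] stand -0.0012330349568767107 0.13238321174401166
```

```bash
python3 -c "
from workcell import r
print(r.finish_job())"
```

```text
the job is handed in; nothing more can be done
None
```

The job is handed in at about 23 s: bolt drawn right out, blade turned one tooth anticlockwise until the detent clicked, and bolt pressed home to a dead stop at about 22.6 N; the arm is clear of everything, and the wrench, cup and pen were not touched.

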